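# Drive the stuck dowels out into the tub and close it with the lid that fits

## Task

Take the drift from its cradle and drive every dowel that is stuck in the fixture block out through the outlet side, so that it drops into the tub there, and lay the drift back in its cradle. Find, by trying, the one lid that suits the tub, press it on until it snaps fully home, and leave the other lids lying flat on the bench and the bottles and the weight where they stand.

Things in the scene. Friction and masses are not known exactly. Their poses are not given: they have to be found in the camera images.
- jig: fixture fixed to the bench: base plate 155 x 124 x 8 mm with an aluminium block that has five level through bores. Origin on the bench under the block's middle; x = driving direction, entry face to outlet face, z up. Block: 44 mm along x (faces at x = -22 and +22), 116 mm along y, from z = 62 to 102 mm. Bores: 14 mm diameter, along x, at z = 82 mm, y = -38, -19, 0, 19 and 38 mm
- jig_outlet (a point): point on the jig at x = 22, y = 0, z = 82 mm, middle of the outlet face (same axes). A spring plunger over each bore, 7 mm inside this face, nips the dowel: about 4 to 9 N drives it; the plunger reaches 1 mm lower when the dowel is gone. A dowel drops out only when pushed right out: the rod's tip must come 3 mm or more (8 to 15 mm is safe) past this face
- dowel0: steel dowel pin, 12 mm diameter, 30 mm long, origin at its middle, x along it; stuck in the bore at jig y = -38 mm, its ends 2 to 5 mm inside the outlet face and 9 to 12 mm inside the entry face. May be absent (that bore is then empty)
- dowel1: steel dowel pin, 12 mm diameter, 30 mm long, origin at its middle, x along it; stuck in the bore at jig y = -19 mm, its ends 2 to 5 mm inside the outlet face and 9 to 12 mm inside the entry face. May be absent (that bore is then empty)
- dowel2: steel dowel pin, 12 mm diameter, 30 mm long, origin at its middle, x along it; stuck in the bore at jig y = +0 mm, its ends 2 to 5 mm inside the outlet face and 9 to 12 mm inside the entry face. May be absent (that bore is then empty)
- dowel3: steel dowel pin, 12 mm diameter, 30 mm long, origin at its middle, x along it; stuck in the bore at jig y = +19 mm, its ends 2 to 5 mm inside the outlet face and 9 to 12 mm inside the entry face. May be absent (that bore is then empty)
- dowel4: steel dowel pin, 12 mm diameter, 30 mm long, origin at its middle, x along it; stuck in the bore at jig y = +38 mm, its ends 2 to 5 mm inside the outlet face and 9 to 12 mm inside the entry face. May be absent (that bore is then empty)
- tub_a: plastic tub, one of three look-alikes, only one present, a heavy one (2 kg) standing in a low nest on the base plate below the outlets. Origin under its middle, at jig (66, 0, 8) mm, axes as jig; 78 mm along x, 108 along y, 48 high, walls and floor 4 mm. Inside each short end a rib (8 mm wide, 5 deep, up to the rim), placed differently from tub to tub. Spring roller catches in the long walls
- tub_b: plastic tub, one of three look-alikes, only one present, a heavy one (2 kg) standing in a low nest on the base plate below the outlets. Origin under its middle, at jig (66, 0, 8) mm, axes as jig; 78 mm along x, 108 along y, 48 high, walls and floor 4 mm. Inside each short end a rib (8 mm wide, 5 deep, up to the rim), placed differently from tub to tub. Spring roller catches in the long walls
- tub_c: plastic tub, one of three look-alikes, only one present, a heavy one (2 kg) standing in a low nest on the base plate below the outlets. Origin under its middle, at jig (66, 0, 8) mm, axes as jig; 78 mm along x, 108 along y, 48 high, walls and floor 4 mm. Inside each short end a rib (8 mm wide, 5 deep, up to the rim), placed differently from tub to tub. Spring roller catches in the long walls
- lid_1: one of three lids alike from above; one suits the tub present, found by trying. Flange 76 (x) x 106 (y) x 4 mm; plug below it 67 x 97 mm, 13 deep (1.5 mm play in the tub), notched in each short end for the ribs, each lid differently. Origin: middle of the plug's underside, z up. On with its x along the tub's x, either way round; snapping it on takes 6 to 14 N
- lid_1_handle (a point): middle of this lid's handle, 30 mm above its origin (same axes): upright bar 44 mm along x, 14 mm wide along y, 26 mm high, on top of the flange (17 to 43 mm above the origin). Lid origin above tub origin: 35 mm snapped home, about 44 mm resting on the catches, about 48 mm for a lid that does not fit (on the ribs, may rock)
- lid_2: one of three lids alike from above; one suits the tub present, found by trying. Flange 76 (x) x 106 (y) x 4 mm; plug below it 67 x 97 mm, 13 deep (1.5 mm play in the tub), notched in each short end for the ribs, each lid differently. Origin: middle of the plug's underside, z up. On with its x along the tub's x, either way round; snapping it on takes 6 to 14 N
- lid_2_handle (a point): middle of this lid's handle, 30 mm above its origin (same axes): upright bar 44 mm along x, 14 mm wide along y, 26 mm high, on top of the flange (17 to 43 mm above the origin). Lid origin above tub origin: 35 mm snapped home, about 44 mm resting on the catches, about 48 mm for a lid that does not fit (on the ribs, may rock)
- lid_3: one of three lids alike from above; one suits the tub present, found by trying. Flange 76 (x) x 106 (y) x 4 mm; plug below it 67 x 97 mm, 13 deep (1.5 mm play in the tub), notched in each short end for the ribs, each lid differently. Origin: middle of the plug's underside, z up. On with its x along the tub's x, either way round; snapping it on takes 6 to 14 N
- lid_3_handle (a point): middle of this lid's handle, 30 mm above its origin (same axes): upright bar 44 mm along x, 14 mm wide along y, 26 mm high, on top of the flange (17 to 43 mm above the origin). Lid origin above tub origin: 35 mm snapped home, about 44 mm resting on the catches, about 48 mm for a lid that does not fit (on the ribs, may rock)
- drift: drift: steel rod with a square handle 60 x 16 x 16 mm. Origin at the handle's middle, x along the rod towards the driving tip. The rod, 8 mm diameter, runs from the handle's front (x = 30 mm) to the flat tip at x = 120 mm; a tail of the same diameter runs back to x = -50 mm. About 0.1 kg. Lies level in its cradle, handle free at both sides
- cradle: cradle fixed to the bench: base 124 x 50 x 6 mm, two posts with V notches, 10 mm thick, at x = -40 mm (for the tail) and +42 mm (for the rod), V arms up to 53 mm, open 26 mm. Origin on the bench under the handle of the lying drift; x towards its tip. In place the drift's origin is at (0, 0, 45) mm, with 5 mm play along x
- brown_bottle: bystander: brown sample bottle with black cap, 53 mm wide, 108 mm high; origin under its middle
- white_bottle: bystander: brown sample bottle with white cap, 53 mm wide, 108 mm high; origin under its middle
- weight: bystander: brass weight, 23 mm wide, 41 mm high; origin under its middle
Not all that is in view belongs to the job. What is shaped like the cradle but turquoise is not meant.

How it is judged:
By the outcome, as a careful person would: the job done as asked, in the order asked, and still so for the second after the job is handed in, with the robot touching nothing.
Of dowel0, dowel1, dowel2, dowel3, dowel4 only 3 to 5 are there at a start; the rules pass over those that are not, and their reading is None.
Of tub_a, tub_b, tub_c only 1 to 1 are there at a start; the rules pass over those that are not, and their reading is None.
At some moment in a run one of lid_1, lid_2, lid_3 may be knocked a few centimetres aside while the robot is not near it.
Once in a run the grip may slacken for a moment while it holds something.
It also fails if it takes over 210 s, if anything falls off the work surface, if the arm or the gripper's body presses on something with over 40 N, if the wrist force passes 120 N, or if a joint passes its speed limit or range.

## Robot

A 7-joint arm with a two-finger parallel gripper is mounted at the origin on a cart in front of the work surface, level with it; the furniture and walls round the work are solid. World frame = base frame: x ahead of the robot, y to its left, z up, the work surface at z = 0. Lengths are in m, angles in rad, forces in N, time in s.
With the tool pointing down it reaches from about 0.4 to 0.85 m from the base axis. Payload 10.4 kg.
Tool frame: the origin (TCP) lies between the finger pads; the fingertips stand ahead of it and the grasp point (between the pads) lies 5 mm behind it (manip.tip_extent is the z of the fingertips in the tool frame, in m); z points along the fingers, y is the line along which they close (so a half turn about z gives the same grasp; the last joint's range is limited). The gripper opens to 85 mm and grips with 20 to 120 N. Pads are 22 mm wide; open, the fingers measure 114 mm over their backs; the gripper's body (76 mm by 85 mm) begins 54 mm behind the grasp point. The pads swing forward as they close: fully open they stand 13 mm farther back than shut.
Start: joints at [-1.373, 0.332, -0.065, 1.46, 0.022, 1.35, -0.088], TCP at [0.137, 0.61, 0.245] pointing down, gripper open.
Joint ranges: [-2.6, 2.6], [-0.5, 2.12], [-1.47, 1.34], [0.16, 2.42], [-1.27, 4.41], [0.06, 2.06], [-2.6, 2.6]. Speed limits (rad/s): [2.22, 2.22, 2.79, 2.79, 3.14, 3.14, 3.14].

## Interface

Orientations are given as a unit quaternion [x, y, z, w].
In Python, from workcell import status, viewer, manip gives the robot as it stands.
- The arm moves only by the tool play_rows, never from a script. Its argument "plan" is one flat list of numbers, 7 for each row, row after row: the turn, a rotation vector about the tool's x, y, z in degrees, then the shift along the tool's x, y, z in m, then the opening, from 0 (shut) to 1 (fully open). In form: [ax, ay, az, dx, dy, dz, grip, ax, ay, az, dx, dy, dz, grip, ...]. A call has 1 to 20 rows; each row is the pose to reach, as a shift and turn from the pose commanded when the call began, along the tool's axes at that moment; what a row does not reach only later rows make up. A row lasts 1/8 s, in which the tool goes at most 62.5 mm and 10.7 degrees, less where a joint would pass 70% of its speed; a pose out of reach is approached as far as the arm can. A call with a gripper value outside its range is refused whole. The fingers move at their own pace and stop on an object; "squeeze" is the grip in N (left out, the last holds). Time passes only in rows, so rows that repeat a pose let the fingers close. It gives the time, the measured TCP pose, the force, the opening and the grip force at its end, in the units of the state.
- status.get_obs(): the state, without advancing time (a new reading comes with each control period).
- viewer.camera(name): name is "side" or "top" or "wrist"; returns the picture (384x512x3 uint8, red, green, blue); there is no depth.
- viewer.camera_model(name): a dict with "fx", "fy", "cx", "cy" (pixels), "R" (3x3) and "t" (3): a world point X has camera coordinates R X + t. Camera axes: x right, y down, z forward; pixel columns grow to the right and rows downward; lengths in m; the calibration is good to about 2 mm. The wrist camera is an equidistant fisheye: a pixel r from the principal point sees the ray r / f radians off the axis. A picture is of the moment at which its call begins: read the wrist's pose just before it. camera_model takes no time and is no camera call; for the wrist camera it gives the pose at the moment of the call.
- manip.hand_in(): hands the job in; it is judged then, once.
The state is a dict: "clock": time; "joint_pos": joint angles; "joint_velocities": joint speeds; "tau": joint torques, N m; "position": TCP position; "ee_rot": TCP orientation; "ft_force": force on the tool from outside, world axes, zero at the start; "torque": the same for the moment, N m; "grip_width": opening from 0.0 (shut) to 1.0 (fully open); "grasp_force": force on a finger pad.
Only numpy, scipy, OpenCV 4.12 (cv2) and the standard library are available. Lean on these libraries where they do the work, as an engineer would, in place of code of your own. Each camera call takes 0.05 s, during which the arm holds its last target. There are 200 camera calls.

## Working session

There is one attempt and no reset: what is moved stays moved. The work goes in short steps, Python scripts to look and compute and a tool call to move; the robot and the scene stay as the last step left them, time stands still between calls to the robot, and variables do not carry over. Pictures are saved under pics/ and viewed, at most 14 in all, crops included, and the job is handed in when it is done.

Besides the shell and the picture viewer there is one more tool, called after "Call:" in YAML: its name, and indented under it one key for each argument. play_rows: Moves the arm, as the interface text tells. Its arguments: {"type":"object","properties":{"plan":{"type":"array","items":{"type":"number"}},"squeeze":{"type":"number"}},"required":["plan"]}

```bash
ls; mkdir -p pics; python3 - <<'E'
from workcell import status, viewer, manip
import cv2,numpy as np
print(status.get_obs(), manip.tip_extent)
for n in ("top","side"):
    cv2.imwrite(f"pics/{n}0.png",cv2.resize(viewer.camera(n)[:,:,::-1],(800,600),interpolation=cv2.INTER_CUBIC)); print(n,viewer.camera_model(n))
print(viewer.camera_model("wrist"))
E
```

```text
pics
{'clock': 0.0, 'joint_pos': array([-1.3726305 ,  0.33289171, -0.06472222,  1.46092698,  0.02161565,
        1.34986507, -0.08849504]), 'joint_velocities': array([-8.26237311e-06,  1.68139883e-04, -4.51258670e-04, -9.29407089e-04,
       -1.08928449e-03, -1.12851082e-03, -9.89560646e-06]), 'tau': array([-2.74665608e-04, -6.25437641e+01,  4.90196084e-02, -3.91618395e+01,
        1.62121706e-02,  9.68365028e-03, -2.51444817e-05]), 'position': array([0.13678152, 0.60950196, 0.24451042]), 'ee_rot': array([ 1.10133975e-01,  9.93916506e-01, -6.96168437e-04, -4.17343745e-05]), 'ft_force': array([ 0.73554449, -0.72205325, -0.66425841]), 'torque': array([-0.01728531,  0.01184626,  0.04164367]), 'grasp_force': 0.0, 'grip_width': 0.996861674898602} 0.014
top {'fx': 371.0114813486008, 'fy': 371.0114813486008, 'cx': 253.42433384956152, 'cy': 190.65669934371925, 'R': array([[-0.01776649, -0.99954245, -0.02447951],
       [-0.99240547,  0.02060964, -0.12127088],
       [ 0.1217199 ,  0.02213905, -0.99231755]]), 't': array([0.20492606, 0.56440048, 1.22826795])}
side {'fx': 366.7725600196694, 'fy': 366.7725600196694, 'cx': 255.11393406109968, 'cy': 191.41765148028134, 'R': array([[ 8.75377456e-01, -4.83439904e-01, -4.10281682e-04],
       [-2.99153361e-01, -5.41017864e-01, -7.86006958e-01],
       [ 3.79765158e-01,  6.88175508e-01, -6.18217514e-01]]), 't': array([-0.38118408,  0.33920021,  1.26443614])}
{'fx': 297.3186396354542, 'fy': 297.3186396354542, 'cx': 254.78966017096, 'cy': 188.70052017835405, 'R': array([[ 0.22016158,  0.97546274, -0.00115353],
       [ 0.94214553, -0.21233518,  0.25937534],
       [ 0.25276604, -0.05819128, -0.96577591]]), 't': array([-0.62442267, -0.03261662,  0.3769217 ])}
```

View pics/top0.png

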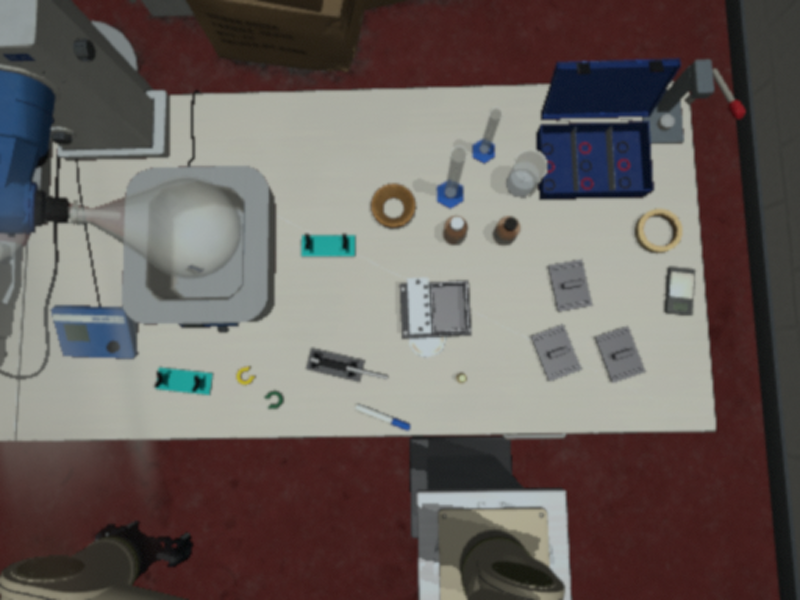

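View pics/side0.png

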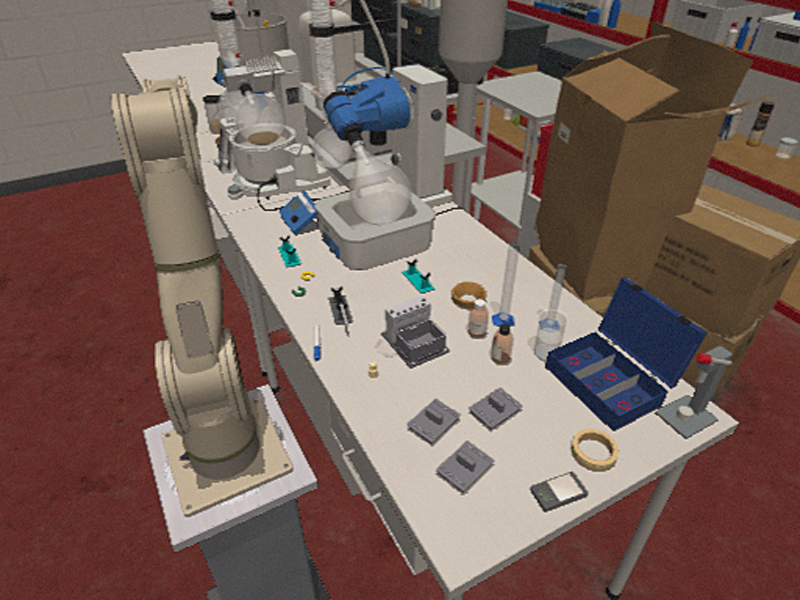

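The top picture shows the drift in its grey/black cradle at (340,365), tip to the right. Look-alikes for the cradle are the turquoise ones at (328,245) and (184,381), and the pen at (382,416) could pass for the drift. I choose the grey one. The jig is at (435,308): block on the left, tub on the right. The lids are at (570,286), (555,352) and (620,354), the bottles at (456,229) and (507,231), and the weight at (461,378).

```bash
cat > h.py <<'E'
from workcell import status, viewer, manip
import cv2,numpy as np
from scipy.spatial.transform import Rotation as Ro
def ray(m,u,v,name):
    if name=="wrist":
        d=np.array([u-m["cx"],v-m["cy"]]);r=np.hypot(*d);th=r/m["fx"]
        c=np.array([*(d/max(r,1e-9)*np.sin(th)),np.cos(th)])
    else: c=np.array([(u-m["cx"])/m["fx"],(v-m["cy"])/m["fy"],1])
    return -m["R"].T@m["t"], m["R"].T@c
def world(m,u,v,z,name):
    o,d=ray(m,u,v,name); return o+d*(z-o[2])/d[2]
def proj(m,X,name):
    c=m["R"]@np.asarray(X)+m["t"]
    if name=="wrist":
        r=np.hypot(c[0],c[1]);th=np.arctan2(r,c[2]);return np.array([m["cx"],m["cy"]])+m["fx"]*th*c[:2]/r
    return np.array([m["cx"]+m["fx"]*c[0]/c[2],m["cy"]+m["fy"]*c[1]/c[2]])
def down(yaw): # tool z down, tool x axis at yaw in world
    c,s=np.cos(yaw),np.sin(yaw); return Ro.from_matrix(np.array([[c,s,0],[s,-c,0],[0,0,-1]]))
def delta(pos,R,p0=None,R0=None):
    o=status.get_obs(); p0=o["position"] if p0 is None else p0; R0=Ro.from_quat(o["ee_rot"]) if R0 is None else R0
    return (R0.inv()*R).as_rotvec(degrees=True).round(2), R0.inv().apply(np.asarray(pos)-p0).round(4)
E
python3 - <<'E'
from h import *
m=viewer.camera_model("top")
for n,u,v,z in [("drift handle",335,363,.045),("tip",386,376,.045),("jig block mid",415,307,.102),("plate tl",401,281,.008),("plate bl",402,337,.008),("plate br",470,334,.008),("lidA",571,286,.043),("lidB",555,353,.043),("lidC",622,354,.043),("weight",461,377,.041),("wb",457,224,.108),("bb",510,225,.108)]:
    print(n,world(m,u*.64,v*.64,z,"top").round(3))
R=Ro.from_quat(status.get_obs()["ee_rot"]); print(R.as_matrix().round(3))
mw=viewer.camera_model("wrist");print(-mw["R"].T@mw["t"])
im=viewer.camera("top")[160:256,180:310,::-1]
cv2.imwrite("pics/c1.png",cv2.resize(im,(780,576),interpolation=cv2.INTER_CUBIC))
E
```

```text
drift handle [0.429 0.327 0.045]
tip [0.4   0.218 0.045]
jig block mid [0.541 0.154 0.102]
plate tl [0.61  0.183 0.008]
plate bl [0.484 0.183 0.008]
plate br [0.488 0.033 0.008]
lidA [ 0.586 -0.185  0.043]
lidB [ 0.442 -0.143  0.043]
lidC [ 0.437 -0.285  0.043]
weight [0.395 0.058 0.041]
wb [0.712 0.062 0.108]
bb [ 0.707 -0.048  0.108]
[[-0.976  0.219 -0.   ]
 [ 0.219  0.976 -0.001]
 [-0.    -0.001 -1.   ]]
[0.07293048 0.62410894 0.37176156]
```

View pics/c1.png

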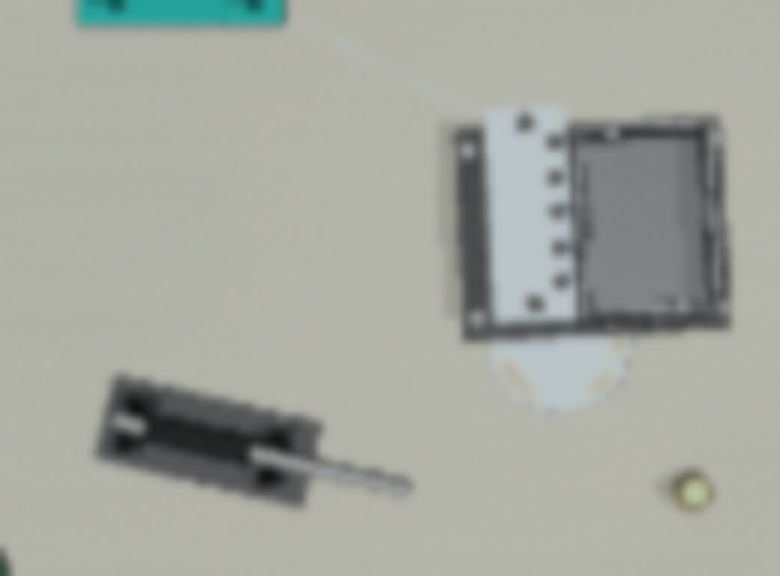

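The crop confirms it: the grey cradle with the drift is at about (0.43,0.33), rod pointing to -y and slightly to -x. The jig is at about (0.547,0.155), driving towards -y. Next I move to a close look with the wrist camera.

```bash
python3 - <<'E'
from h import *
print(delta([.48,.24,.28],down(np.pi/2)))
E
```

```text
(array([-5.000e-02,  4.000e-02,  7.735e+01]), array([-0.4158, -0.2855, -0.035 ]))
```

Call:
play_rows:
  plan: [0, 0, 77.35, -0.416, -0.2855, 0.02, 1, 0, 0, 77.35, -0.416, -0.2855, 0.02, 1, 0, 0, 77.35, -0.416, -0.2855, 0.02, 1, 0, 0, 77.35, -0.416, -0.2855, 0.02, 1, 0, 0, 77.35, -0.416, -0.2855, 0.02, 1, 0, 0, 77.35, -0.416, -0.2855, 0.02, 1, 0, 0, 77.35, -0.416, -0.2855, 0.02, 1, 0, 0, 77.35, -0.416, -0.2855, 0.02, 1, 0, 0, 77.35, -0.416, -0.2855, 0.02, 1, 0, 0, 77.35, -0.416, -0.2855, 0.02, 1, 0, 0, 77.35, -0.416, -0.2855, 0.02, 1, 0, 0, 77.35, -0.416, -0.2855, 0.02, 1]

```text
clock: 1.65
position: [0.4795, 0.2414, 0.2253]
ee_rot: [0.706, 0.708, 0.0, -0.0]
ft_force: [0.1, 0.5, -0.0]
grip_width: 1.001
grasp_force: 0.0
```

```bash
python3 - <<'E'
from h import *
o=status.get_obs();print(o["clock"],o["position"],Ro.from_quat(o["ee_rot"]).as_matrix().round(3),o["joint_pos"].round(2),o["ft_force"])
m=viewer.camera_model("wrist"); im=viewer.camera("wrist")
np.save("m1.npy",m,allow_pickle=True); cv2.imwrite("pics/w1raw.png",im[:,:,::-1])
cv2.imwrite("pics/w1.png",cv2.resize(im[:,:,::-1],(800,600),interpolation=cv2.INTER_CUBIC))
E
```

```text
1.65 [0.47950145 0.24137638 0.22531573] [[-0.002  1.    -0.   ]
 [ 1.     0.002  0.   ]
 [ 0.    -0.    -1.   ]] [-0.9   0.15  0.39  1.74 -0.06  1.26 -0.5 ] [ 0.08124069  0.54206248 -0.02402315]
```

View pics/w1.png

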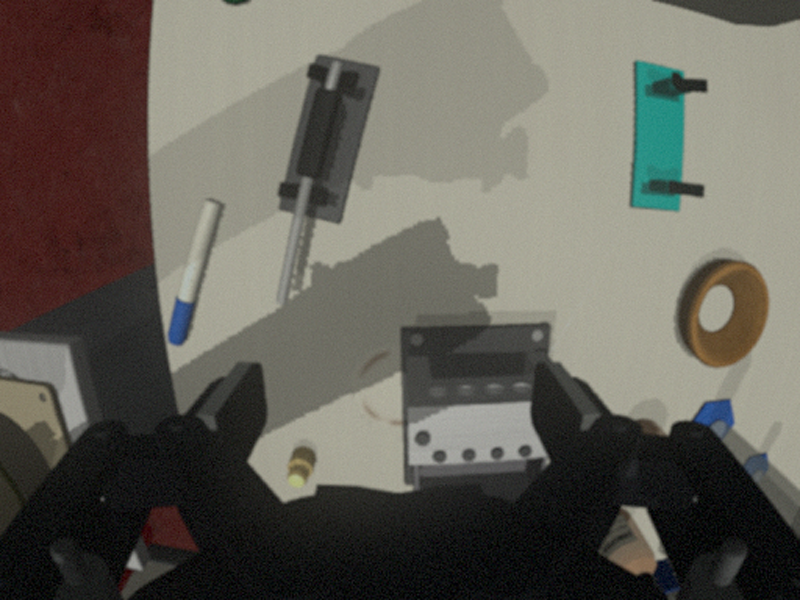

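The wrist view shows the drift lying in its cradle from (335,65) to (282,305), and the jig's entry side at (402-549, 325) with bore openings at row ~390. I'll take an enlarged crop for exact corners.

```bash
python3 - <<'E'
import cv2,numpy as np
im=cv2.imread("pics/w1raw.png")
a=cv2.resize(im[30:205,165:255],None,fx=3.4,fy=3.4,interpolation=cv2.INTER_CUBIC) # 306x595
b=cv2.resize(im[200:315,250:365],None,fx=4.2,fy=4.2,interpolation=cv2.INTER_CUBIC) #483
c=np.zeros((600,800,3),np.uint8);c[:a.shape[0],:a.shape[1]]=a;c[:b.shape[0],310:310+b.shape[1]]=b
cv2.imwrite("pics/w1c.png",cv2.convertScaleAbs(c,alpha=1.5))
E
```

```text
(no output)
```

View pics/w1c.png

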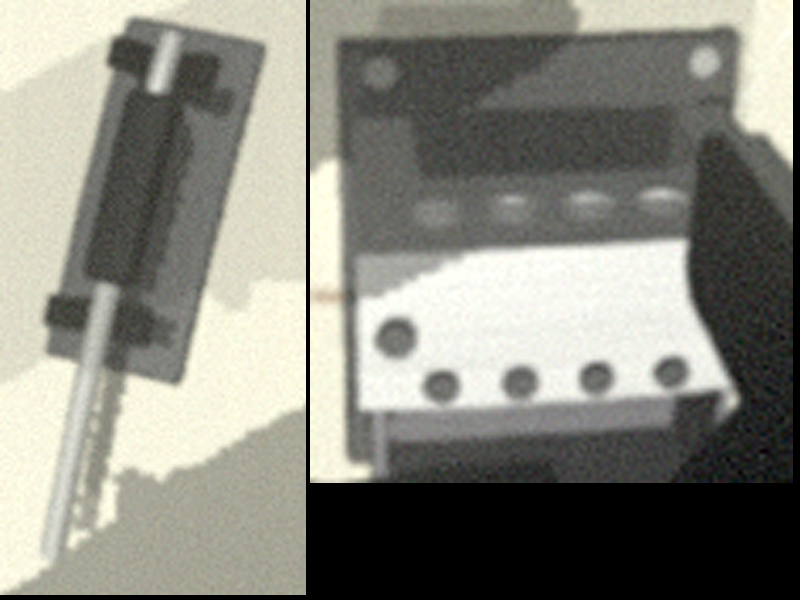

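```bash
cat > fit1.py <<'E'
from h import *
from scipy.optimize import least_squares
m=np.load("m1.npy",allow_pickle=True).item()
def fit(pts,x0,extra=0):
    P=np.array([p[0] for p in pts],float)/1e3;U=np.array([p[1] for p in pts],float)
    def tf(q):
        c,s=np.cos(q[2]),np.sin(q[2]);L=P.copy()
        if extra:
            L[:extra,0]=q[3]
        return np.c_[q[0]+c*L[:,0]-s*L[:,1],q[1]+s*L[:,0]+c*L[:,1],L[:,2]]
    f=lambda q:(np.array([proj(m,X,"wrist") for X in tf(q)])-U).ravel()
    r=least_squares(f,x0,loss="soft_l1");return r.x,f(r.x).reshape(-1,2).round(1)
A=lambda u,v:(165+u/3.4,30+v/3.4)
B=lambda u,v:(250+(u-310)/4.2,200+v/4.2)
jig=[((0,-62,8),B(338,42)),((0,62,8),B(737,32)),((-22,-58,102),B(357,255)),((22,-58,102),B(358,411)),((22,58,102),B(740,402))]
jig+=[((-22,y,82),B(*p)) for y,p in zip((-38,-19,0,19),((436,211),(513,205),(588,205),(662,200)))]
jig+=[((15,y,103),B(*p)) for y,p in zip((-38,-19,0,19),((442,386),(520,382),(597,377),(672,373)))]
if __name__=="__main__":
    print("jig",*fit(jig,[.547,.155,-1.57,-.04],2))
    dr=[((120,0,45),A(52,556)),((-50,0,45),A(172,33)),((30,0,49),A(107,285)),((-30,0,49),A(158,93))]
    print("drift",*fit(dr,[.43,.33,-1.8]))
    for p in [(130,18),(265,43),(48,352),(180,383)]: print(world(m,*A(*p),.006,"wrist").round(4))
E
python3 fit1.py
```

```text
jig [ 0.54349922  0.14833825 -1.55077515 -0.04023884] [[-0.7  0.1]
 [ 1.9 -0. ]
 [-0.5 -0.4]
 [-0.3 -0.5]
 [17.2 -5.2]
 [ 0.   0.1]
 [ 0.2  1. ]
 [ 0.5  0.2]
 [ 0.7  0.5]
 [-0.5 -0. ]
 [-0.4  0.1]
 [-0.4  0.3]
 [-0.3  0. ]]
drift [ 0.42715738  0.334204   -1.82230268] [[-0.1  0.7]
 [ 0.7  0.1]
 [ 0.1 -0.4]
 [-0.7 -0.2]]
[0.4191 0.3986 0.006 ]
[0.4655 0.3878 0.006 ]
[0.3893 0.2817 0.006 ]
[0.436  0.2698 0.006 ]
```

```bash
python3 - <<'E'
from h import *
yd=-1.8223+np.pi
print(delta([.4272,.3342,.10],down(yd)),delta([.4272,.3342,.04],down(yd)))
E
```

```text
(array([-1.000e-02, -2.000e-02,  1.452e+01]), array([ 0.0931, -0.0522,  0.1254])) (array([-1.000e-02, -2.000e-02,  1.452e+01]), array([ 0.0931, -0.0522,  0.1854]))
```

Call:
play_rows:
  plan: [0, 0, 14.5, 0.093, -0.052, 0.11, 0.6, 0, 0, 14.5, 0.093, -0.052, 0.11, 0.6, 0, 0, 14.5, 0.093, -0.052, 0.11, 0.6, 0, 0, 14.5, 0.093, -0.052, 0.145, 0.6, 0, 0, 14.5, 0.093, -0.052, 0.165, 0.6, 0, 0, 14.5, 0.093, -0.052, 0.1855, 0.6, 0, 0, 14.5, 0.093, -0.052, 0.1855, 0.6, 0, 0, 14.5, 0.093, -0.052, 0.1855, 0.6]

```text
clock: 2.7
position: [0.4284, 0.3337, 0.0406]
ee_rot: [0.791, 0.612, 0.0, -0.0]
ft_force: [-0.7, -0.5, 0.6]
grip_width: 0.601
grasp_force: 0.0
```

```bash
python3 - <<'E'
from h import *
o=status.get_obs();print(delta([.4272,.3342,.04],down(np.pi-1.8223)),o["position"],o["ft_force"])
E
```

```text
(array([ 0.02, -0.05, -0.07]), array([ 0.0001, -0.0013,  0.0006])) [0.42844476 0.33373396 0.04062064] [-0.72654389 -0.52709577  0.63287676]
```

Close, then lift.

Call:
play_rows:
  plan: [0, 0, 0, 0, -0.001, 0.0005, 0.4, 0, 0, 0, 0, -0.001, 0.0005, 0.0, 0, 0, 0, 0, -0.001, 0.0005, 0.0, 0, 0, 0, 0, -0.001, 0.0005, 0.0, 0, 0, 0, 0, -0.001, 0.0005, 0.0, 0, 0, 0, 0, -0.001, 0.0005, 0.0, 0, 0, 0, 0, -0.001, 0.0005, 0.0, 0, 0, 0, 0, -0.001, 0.0005, 0.0]
  squeeze: 70

```text
clock: 3.7
position: [0.4263, 0.3343, 0.0399]
ee_rot: [0.79, 0.613, -0.0, -0.001]
ft_force: [-6.1, -0.6, 6.5]
grip_width: 0.172
grasp_force: 69.5
```

```bash
cat > jig.py <<'E'
from h import *
J=np.array([.5435,.1483]);A=-1.5508
ex=np.array([np.cos(A),np.sin(A)]);ey=np.array([-ex[1],ex[0]])
RT=down(A+np.pi)
def tcp(tipx,y,z=.0759): return np.array([*(J+ex*(tipx/1e3-.120)+ey*y/1e3),z])
E
python3 - <<'E'
from jig import *
for a in [(-37,-38,.12),(-37,-38),(-12,-38)]: print(tcp(*a),delta(tcp(*a),RT))
E
```

```text
[0.50236838 0.3045088  0.12      ] (array([ -0.09,  -0.04, -15.59]), array([-0.0098,  0.081 , -0.0802]))
[0.50236838 0.3045088  0.0759    ] (array([ -0.09,  -0.04, -15.59]), array([-0.0098,  0.0811, -0.0361]))
[0.50286826 0.2795138  0.0759    ] (array([ -0.09,  -0.04, -15.59]), array([-0.0339,  0.0878, -0.0361]))
```

Call:
play_rows:
  plan: [0, 0, 0, 0, 0, -0.04, 0, 0, 0, 0, 0, 0, -0.08, 0, 0, 0, -8, -0.005, 0.04, -0.08, 0, 0, 0, -15.6, -0.01, 0.081, -0.08, 0, 0, 0, -15.6, -0.01, 0.081, -0.08, 0, 0, 0, -15.6, -0.01, 0.081, -0.05, 0, 0, 0, -15.6, -0.01, 0.081, -0.0361, 0, 0, 0, -15.6, -0.01, 0.081, -0.0361, 0, 0, 0, -15.6, -0.01, 0.081, -0.0361, 0]

```text
clock: 4.82
position: [0.5034, 0.3039, 0.0763]
ee_rot: [0.7, 0.714, 0.001, 0.0]
ft_force: [1.4, -0.4, -0.6]
grip_width: 0.169
grasp_force: 68.8
```

```bash
python3 - <<'E'
from jig import *
print(delta(tcp(-37,-38),RT),status.get_obs()["ft_force"])
w=cv2.resize(viewer.camera("wrist")[:,:,::-1],(400,300),interpolation=cv2.INTER_AREA)
im=viewer.camera("top")[160:260,205:315,::-1]
a=cv2.resize(im,(660,600),interpolation=cv2.INTER_CUBIC)
c=np.zeros((600,800,3),np.uint8);c[:,:400]=a[:,160:560];c[:300,400:]=w
s=viewer.camera("side")[180:255,220:320,::-1];c[300:,400:]=cv2.resize(s,(400,300),interpolation=cv2.INTER_CUBIC)
cv2.imwrite("pics/e1.png",c)
E
```

```text
(array([ 0.04, -0.04, -0.04]), array([ 0.0006, -0.001 ,  0.0004])) [ 1.39101043 -0.41180591 -0.60253335]
```

View pics/e1.png

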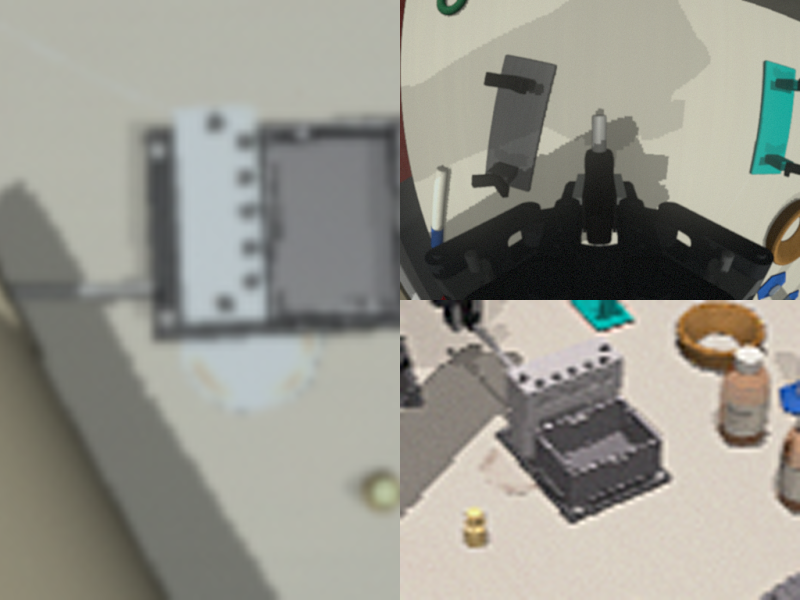

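```bash
python3 - <<'E'
from jig import *
m=viewer.camera_model("top")
def c(X): u=proj(m,X,"top"); return ((u-[205,160])*6-[160,0]).round(1)
W=lambda x,y,z: np.array([*(J+ex*x/1e3+ey*y/1e3),z/1e3])
for y in(-38,38): print("pl",c(W(15,y,103)))
print("blk",c(W(-22,-58,102)),c(W(22,-58,102)))
p=status.get_obs()["position"]; print("tip",c(W(-37,-38,81)),c([p[0]+ex[0]*.12,p[1]+ex[1]*.12,.081]),"mid",c([p[0]+ex[0]*.07,p[1]+ex[1]*.07,.081]))
E
```

```text
pl [244.5 282.4]
pl [238.3 141.8]
blk [176.9 322.6] [259.2 319.4]
tip [148.  289.3] [149.2 287.1] mid [ 57.6 290.8]
```

The rod tip is at (152,292) in front of the lowest bore, about level within 1–2 mm. I feel my way in.

Call:
play_rows:
  plan: [0, 0, 0, -0.005, 0, 0, 0, 0, 0, 0, -0.01, 0, 0, 0, 0, 0, 0, -0.014, 0, 0, 0, 0, 0, 0, -0.018, 0, 0, 0, 0, 0, 0, -0.021, 0, 0, 0, 0, 0, 0, -0.023, 0, 0, 0, 0, 0, 0, -0.023, 0, 0, 0]

```text
clock: 5.85
position: [0.5037, 0.2804, 0.0754]
ee_rot: [0.7, 0.714, 0.0, -0.0]
ft_force: [0.6, -0.2, -1.2]
grip_width: 0.173
grasp_force: 68.8
```

Call:
play_rows:
  plan: [0, 0, 0, -0.004, 0, 0, 0, 0, 0, 0, -0.008, 0, 0, 0, 0, 0, 0, -0.012, 0, 0, 0, 0, 0, 0, -0.016, 0, 0, 0, 0, 0, 0, -0.02, 0, 0, 0]

```text
clock: 6.48
position: [0.5038, 0.2639, 0.0761]
ee_rot: [0.699, 0.715, 0.002, -0.001]
ft_force: [-0.4, 11.1, -1.6]
grip_width: 0.176
grasp_force: 68.7
```

Call:
play_rows:
  plan: [0, 0, 0, -0.005, 0, 0, 0, 0, 0, 0, -0.01, 0, 0, 0, 0, 0, 0, -0.015, 0, 0, 0, 0, 0, 0, -0.019, 0, 0, 0, 0, 0, 0, -0.023, 0, 0, 0, 0, 0, 0, -0.027, 0, 0, 0, 0, 0, 0, -0.027, 0, 0, 0]

```text
clock: 7.35
position: [0.5046, 0.233, 0.0754]
ee_rot: [0.701, 0.714, -0.0, 0.0]
ft_force: [0.6, -0.1, -2.0]
grip_width: 0.173
grasp_force: 68.7
```

Call:
play_rows:
  plan: [0, 0, 0, 0.02, 0, 0, 0, 0, 0, 0, 0.045, 0, 0, 0, 0, 0, 0, 0.067, 0, 0, 0, 0, 0, 0, 0.067, 0, 0, 0, 0, 0, 0, 0.067, 0.01, 0, 0, 0, 0, 0, 0.067, 0.019, 0, 0, 0, 0, 0, 0.067, 0.019, 0, 0, 0, 0, 0, 0.06, 0.019, 0, 0, 0, 0, 0, 0.054, 0.019, 0, 0, 0, 0, 0, 0.048, 0.019, 0, 0, 0, 0, 0, 0.048, 0.019, 0, 0]

```text
clock: 8.72
position: [0.5227, 0.2811, 0.0755]
ee_rot: [0.701, 0.714, 0.0, 0.0]
ft_force: [-0.6, 0.1, -1.1]
grip_width: 0.174
grasp_force: 72.5
```

```bash
python3 - <<'E'
from jig import *
print(delta(tcp(-14,-19),RT),status.get_obs()["ft_force"])
cv2.imwrite("pics/s2.png",cv2.resize(viewer.camera("side")[185:250,225:315,::-1],(720,520),interpolation=cv2.INTER_CUBIC))
E
```

```text
(array([ 0. ,  0. , -0.1]), array([ 0.0009, -0.0009, -0.0004])) [-0.64411391  0.13591225 -1.1433538 ]
```

View pics/s2.png

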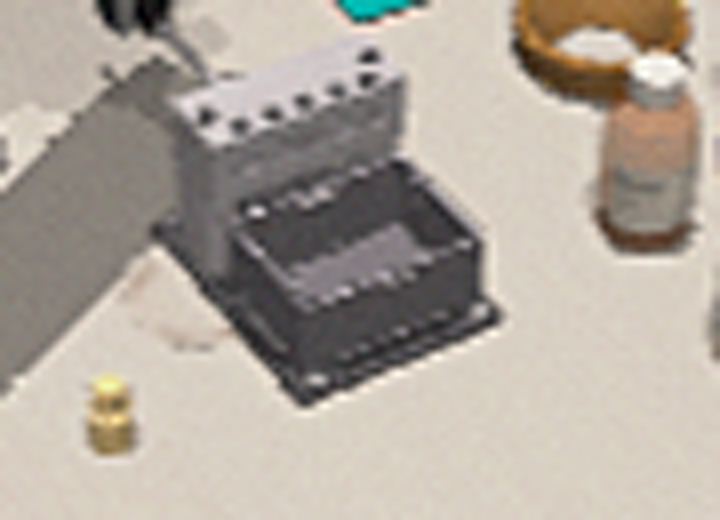

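The side view shows the tub with a bright spot at (257,210), probably the first dowel in the tub. I'll check that from near later. Next I push bore 2.

Call:
play_rows:
  plan: [0, 0, 0, -0.005, 0, 0, 0, 0, 0, 0, -0.01, 0, 0, 0, 0, 0, 0, -0.015, 0, 0, 0, 0, 0, 0, -0.02, 0, 0, 0]

```text
clock: 9.28
position: [0.523, 0.2614, 0.0754]
ee_rot: [0.7, 0.714, 0.0, 0.0]
ft_force: [0.5, -0.0, 0.2]
grip_width: 0.177
grasp_force: 72.5
```

Call:
play_rows:
  plan: [0, 0, 0, -0.005, 0, 0, 0, 0, 0, 0, -0.01, 0, 0, 0, 0, 0, 0, -0.015, 0, 0, 0, 0, 0, 0, -0.019, 0, 0, 0, 0, 0, 0, -0.023, 0, 0, 0, 0, 0, 0, -0.027, 0, 0, 0, 0, 0, 0, -0.027, 0, 0, 0]

```text
clock: 10.15
position: [0.5236, 0.2345, 0.0754]
ee_rot: [0.7, 0.714, 0.0, 0.0]
ft_force: [0.9, -0.0, -0.9]
grip_width: 0.172
grasp_force: 72.5
```

Call:
play_rows:
  plan: [0, 0, 0, 0.02, 0, 0, 0, 0, 0, 0, 0.045, 0, 0, 0, 0, 0, 0, 0.067, 0, 0, 0, 0, 0, 0, 0.067, 0, 0, 0, 0, 0, 0, 0.067, 0.01, 0, 0, 0, 0, 0, 0.067, 0.019, 0, 0, 0, 0, 0, 0.067, 0.019, 0, 0, 0, 0, 0, 0.06, 0.019, 0, 0, 0, 0, 0, 0.054, 0.019, 0, 0, 0, 0, 0, 0.048, 0.019, 0, 0, 0, 0, 0, 0.042, 0.019, 0, 0, 0, 0, 0, 0.037, 0.019, 0, 0, 0, 0, 0, 0.032, 0.019, 0, 0, 0, 0, 0, 0.028, 0.019, 0, 0]

```text
clock: 11.9
position: [0.5416, 0.2669, 0.0762]
ee_rot: [0.699, 0.715, 0.002, -0.001]
ft_force: [0.7, 11.2, -2.4]
grip_width: 0.174
grasp_force: 72.6
```

```bash
python3 - <<'E'
from jig import *
print(delta(tcp(6,0),RT))
cv2.imwrite("pics/w2.png",viewer.camera("wrist")[100:340,120:400,::-1].repeat(2,0).repeat(2,1))
E
```

```text
(array([ 0.08, -0.29,  0.12]), array([-0.0046, -0.0005,  0.0003]))
```

View pics/w2.png

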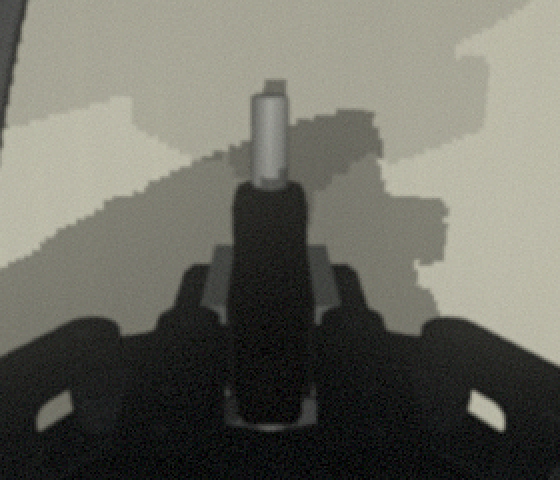

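The drift sits unslipped in the hand (handle end at (270,185), tail to (270,95)). Bore 2 was empty, and bore 3 has a dowel.

Call:
play_rows:
  plan: [0, 0, 0, -0.005, 0, 0, 0, 0, 0, 0, -0.01, 0, 0, 0, 0, 0, 0, -0.015, 0, 0, 0, 0, 0, 0, -0.02, 0, 0, 0, 0, 0, 0, -0.024, 0, 0, 0, 0, 0, 0, -0.028, 0, 0, 0, 0, 0, 0, -0.028, 0, 0, 0]

```text
clock: 12.82
position: [0.5426, 0.2346, 0.0754]
ee_rot: [0.701, 0.714, -0.0, 0.0]
ft_force: [0.1, -0.0, -1.1]
grip_width: 0.175
grasp_force: 72.7
```

Call:
play_rows:
  plan: [0, 0, 0, 0.02, 0, 0, 0, 0, 0, 0, 0.045, 0, 0, 0, 0, 0, 0, 0.067, 0, 0, 0, 0, 0, 0, 0.067, 0, 0, 0, 0, 0, 0, 0.067, 0.01, 0, 0, 0, 0, 0, 0.067, 0.019, 0, 0, 0, 0, 0, 0.067, 0.019, 0, 0, 0, 0, 0, 0.06, 0.019, 0, 0, 0, 0, 0, 0.054, 0.019, 0, 0, 0, 0, 0, 0.048, 0.019, 0, 0, 0, 0, 0, 0.042, 0.019, 0, 0, 0, 0, 0, 0.037, 0.019, 0, 0, 0, 0, 0, 0.032, 0.019, 0, 0, 0, 0, 0, 0.028, 0.019, 0, 0]

```text
clock: 14.58
position: [0.561, 0.2633, 0.0754]
ee_rot: [0.7, 0.714, 0.0, -0.0]
ft_force: [0.1, -0.5, -1.5]
grip_width: 0.169
grasp_force: 72.7
```

Call:
play_rows:
  plan: [0, 0, 0, -0.005, 0, 0, 0, 0, 0, 0, -0.01, 0, 0, 0, 0, 0, 0, -0.015, 0, 0, 0, 0, 0, 0, -0.02, 0, 0, 0, 0, 0, 0, -0.024, 0, 0, 0, 0, 0, 0, -0.028, 0, 0, 0, 0, 0, 0, -0.028, 0, 0, 0]

```text
clock: 15.45
position: [0.5616, 0.2352, 0.0754]
ee_rot: [0.7, 0.714, -0.0, 0.0]
ft_force: [0.2, 0.2, -2.4]
grip_width: 0.176
grasp_force: 72.7
```

Call:
play_rows:
  plan: [0, 0, 0, 0.02, 0, 0, 0, 0, 0, 0, 0.045, 0, 0, 0, 0, 0, 0, 0.067, 0, 0, 0, 0, 0, 0, 0.067, 0, 0, 0, 0, 0, 0, 0.067, 0.01, 0, 0, 0, 0, 0, 0.067, 0.019, 0, 0, 0, 0, 0, 0.067, 0.019, 0, 0, 0, 0, 0, 0.06, 0.019, 0, 0, 0, 0, 0, 0.054, 0.019, 0, 0, 0, 0, 0, 0.048, 0.019, 0, 0, 0, 0, 0, 0.042, 0.019, 0, 0, 0, 0, 0, 0.037, 0.019, 0, 0, 0, 0, 0, 0.032, 0.019, 0, 0, 0, 0, 0, 0.028, 0.019, 0, 0]

```text
clock: 17.2
position: [0.5794, 0.2678, 0.0761]
ee_rot: [0.699, 0.715, 0.002, -0.001]
ft_force: [0.1, 12.2, -0.8]
grip_width: 0.174
grasp_force: 72.6
```

Call:
play_rows:
  plan: [0, 0, 0, -0.005, 0, 0, 0, 0, 0, 0, -0.01, 0, 0, 0, 0, 0, 0, -0.015, 0, 0, 0, 0, 0, 0, -0.02, 0, 0, 0, 0, 0, 0, -0.024, 0, 0, 0, 0, 0, 0, -0.029, 0, 0, 0, 0, 0, 0, -0.029, 0, 0, 0]

```text
clock: 18.08
position: [0.5807, 0.2342, 0.0754]
ee_rot: [0.701, 0.714, -0.0, 0.0]
ft_force: [-1.9, 0.8, -0.3]
grip_width: 0.17
grasp_force: 72.7
```

Call:
play_rows:
  plan: [0, 0, 0, 0.02, 0, 0, 0, 0, 0, 0, 0.045, 0, 0, 0, 0, 0, 0, 0.067, 0, 0, 0, 0, 0, 0, 0.08, 0, 0, 0, 0, 0, 0, 0.08, 0, -0.04, 0, 0, 0, 0, 0.08, 0, -0.06, 0]

```text
clock: 18.82
position: [0.5798, 0.3155, 0.1374]
ee_rot: [0.7, 0.714, 0.001, 0.0]
ft_force: [1.2, 0.5, -0.7]
grip_width: 0.172
grasp_force: 72.7
```

```bash
python3 - <<'E'
from jig import *
R=down(np.pi-1.8223)
print(delta([.4265,.3342,.12],R),delta([.4265,.3342,.0415],R))
a=cv2.resize(viewer.camera("top")[175:220,250:310,::-1],(400,300),interpolation=cv2.INTER_CUBIC)
b=cv2.resize(viewer.camera("side")[195:240,240:300,::-1],(400,300),interpolation=cv2.INTER_CUBIC)
cv2.imwrite("pics/t3.png",np.hstack([a,b]))
E
```

```text
(array([ 0.11, -0.07, 15.51]), array([ 0.0216, -0.153 ,  0.0171])) (array([ 0.11, -0.07, 15.51]), array([ 0.0215, -0.1531,  0.0956]))
```

View pics/t3.png

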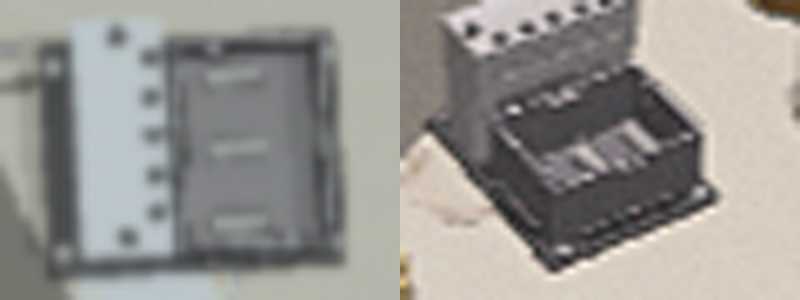

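Three dowels lie in the tub at (235,72), (240,147) and (240,220) in the left half. Now I lay the drift back.

Call:
play_rows:
  plan: [0, 0, 8, 0.01, -0.06, 0.0, 0, 0, 0, 15.5, 0.0215, -0.12, 0.01, 0, 0, 0, 15.5, 0.0215, -0.153, 0.017, 0, 0, 0, 15.5, 0.0215, -0.153, 0.017, 0, 0, 0, 15.5, 0.0215, -0.153, 0.05, 0, 0, 0, 15.5, 0.0215, -0.153, 0.07, 0, 0, 0, 15.5, 0.0215, -0.153, 0.07, 0]

```text
clock: 19.8
position: [0.4255, 0.3321, 0.0636]
ee_rot: [0.791, 0.612, -0.002, 0.001]
ft_force: [-0.4, -0.6, -1.0]
grip_width: 0.173
grasp_force: 72.7
```

```bash
python3 - <<'E'
from jig import *
print(delta([.4265,.3342,.0402],down(np.pi-1.8223)))
E
```

```text
(array([-0.06,  0.18, -0.06]), array([0.0023, 0.0005, 0.0234]))
```

Call:
play_rows:
  plan: [0, 0, 0, 0.001, 0.0005, 0.006, 0, 0, 0, 0, 0.002, 0.0005, 0.012, 0, 0, 0, 0, 0.002, 0.0005, 0.018, 0, 0, 0, 0, 0.002, 0.0005, 0.022, 0, 0, 0, 0, 0.002, 0.0005, 0.023, 0, 0, 0, 0, 0.002, 0.0005, 0.023, 0]

```text
clock: 20.55
position: [0.4266, 0.3353, 0.0425]
ee_rot: [0.79, 0.613, 0.0, -0.0]
ft_force: [0.1, -0.3, -1.0]
grip_width: 0.179
grasp_force: 72.7
```

Call:
play_rows:
  plan: [0, 0, 0, -0.001, 0, 0.001, 0, 0, 0, 0, -0.001, 0, 0.0015, 0, 0, 0, 0, -0.001, 0, 0.002, 0, 0, 0, 0, -0.001, 0, 0.002, 0]

```text
clock: 21.05
position: [0.4263, 0.3344, 0.0404]
ee_rot: [0.79, 0.613, 0.0, -0.0]
ft_force: [0.2, 0.3, -0.5]
grip_width: 0.173
grasp_force: 72.7
```

Call:
play_rows:
  plan: [0, 0, 0, -0.001, 0, 0.0025, 0, 0, 0, 0, -0.001, 0, 0.0025, 0.1, 0, 0, 0, -0.001, 0, 0.0025, 0.3, 0, 0, 0, -0.001, 0, 0.0025, 0.5, 0, 0, 0, -0.001, 0, 0.0025, 0.5, 0, 0, 0, -0.001, 0, 0.0025, 0.5, 0, 0, 0, -0.001, 0, -0.03, 0.5, 0, 0, 0, -0.001, 0, -0.08, 0.5, 0, 0, 0, -0.001, 0, -0.15, 0.5, 0, 0, 0, -0.001, 0, -0.2, 0.5]

```text
clock: 22.3
position: [0.426, 0.3331, 0.2426]
ee_rot: [0.79, 0.613, 0.0, -0.0]
ft_force: [-0.0, 0.6, -0.2]
grip_width: 0.501
grasp_force: 0.0
```

```bash
python3 - <<'E'
from jig import *
print(delta([.50,-.13,.28],down(np.pi/2)), status.get_obs()["position"])
m=viewer.camera_model("wrist"); im=viewer.camera("wrist")[:,:,::-1]
cv2.imwrite("pics/w3.png",im)
# compare rod/tail vs expected pose
print([proj(m,[.4272+np.cos(-1.8223)*x,.3342+np.sin(-1.8223)*x,.045],"wrist").round(0) for x in(-.05,.12)])
E
```

```text
(array([  0.02,  -0.03, -14.42]), array([-0.4301,  0.187 , -0.0376])) [0.4260261  0.33314013 0.24259559]
[array([256., 124.]), array([256., 264.])]
```

View pics/w3.png

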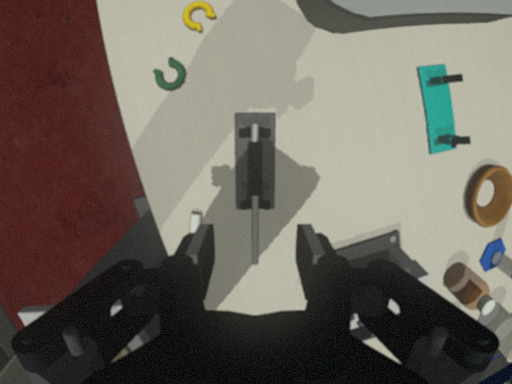

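Drift lies in its cradle: tail at (256,124), tip at (255,264), exactly as expected. On to the lids.

```bash
python3 - <<'E'
from jig import *
print(delta([.50,-.30,.28],down(np.pi/2)))
E
```

```text
(array([  0.34,  -0.5 , -14.44]), array([-0.5966,  0.2279, -0.0341]))
```

Call:
play_rows:
  plan: [0, 0, -14.4, -0.597, 0.229, -0.037, 0.6, 0, 0, -14.4, -0.597, 0.229, -0.037, 0.6, 0, 0, -14.4, -0.597, 0.229, -0.037, 0.6, 0, 0, -14.4, -0.597, 0.229, -0.037, 0.6, 0, 0, -14.4, -0.597, 0.229, -0.037, 0.6, 0, 0, -14.4, -0.597, 0.229, -0.037, 0.6, 0, 0, -14.4, -0.597, 0.229, -0.037, 0.6, 0, 0, -14.4, -0.597, 0.229, -0.037, 0.6, 0, 0, -14.4, -0.597, 0.229, -0.037, 0.6, 0, 0, -14.4, -0.597, 0.229, -0.037, 0.6, 0, 0, -14.4, -0.597, 0.229, -0.037, 0.6, 0, 0, -14.4, -0.597, 0.229, -0.037, 0.6, 0, 0, -14.4, -0.597, 0.229, -0.037, 0.6]

```text
clock: 23.98
position: [0.4996, -0.3007, 0.2771]
ee_rot: [0.707, 0.707, 0.0, -0.0]
ft_force: [0.2, 0.4, -0.2]
grip_width: 0.596
grasp_force: 0.0
```

```bash
python3 - <<'E'
from h import *
o=status.get_obs();print(o["clock"],o["position"],o["joint_pos"].round(2))
m=viewer.camera_model("wrist"); im=viewer.camera("wrist")
np.save("m2.npy",m,allow_pickle=True)
cv2.imwrite("pics/w4.png",cv2.resize(im[:,:,::-1],(800,600),interpolation=cv2.INTER_CUBIC))
E
```

```text
23.975 [ 0.49964344 -0.30073555  0.27706585] [-0.31  0.31  0.97  1.57 -0.26  1.4   0.68]
```

View pics/w4.png

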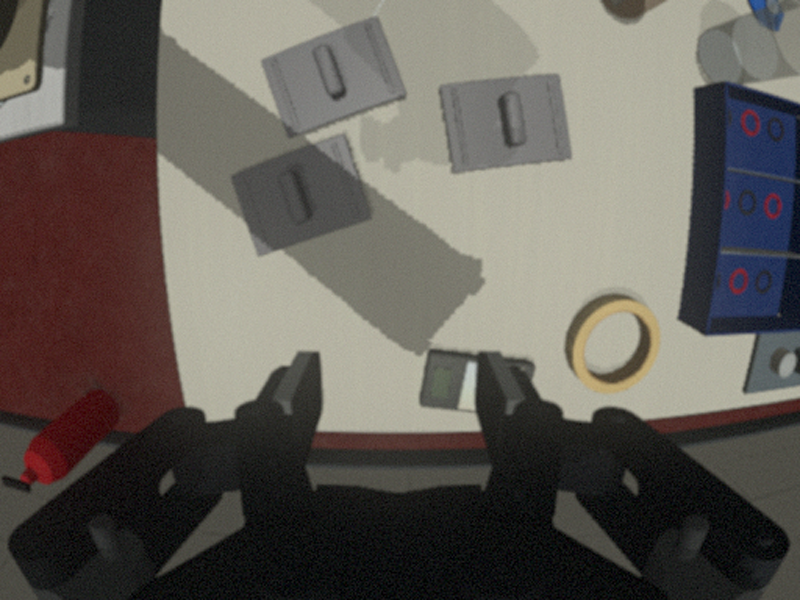

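All three lids lie flat: A at (506,122), B at (334,77), C at (301,195). I fit their poses from the flange corners.

```bash
cat > fit2.py <<'E'
from jig import *
from scipy.optimize import least_squares
def lidfit(m,corners,s=.64):
    U=np.array(corners)*s;L=np.array([(-38,-53,17),(-38,53,17),(38,53,17),(38,-53,17)])/1e3
    g=np.mean([world(m,*u,.017,"wrist") for u in U],0)
    def f(q):
        c,s_=np.cos(q[2]),np.sin(q[2])
        return (np.array([proj(m,[q[0]+c*a-s_*b,q[1]+s_*a+c*b,z],"wrist") for a,b,z in L])-U).ravel()
    r=least_squares(f,[g[0],g[1],-1.57]);return r.x,np.abs(r.fun).max()
E
python3 - <<'E'
from fit2 import *
m=np.load("m2.npy",allow_pickle=True).item()
for n,c,h in [("A",[(439,85),(558,74),(571,158),(452,173)],((508,97),(515,143))),("B",[(262,60),(378,17),(406,97),(290,137)],((320,49),(340,95))),("C",[(232,177),(345,135),(371,214),(259,255)],((286,170),(304,220)))]:
    q,e=lidfit(m,c); hm=np.mean([world(m,u*.64,v*.64,.043,"wrist") for u,v in h],0)
    print(n,q.round(4),np.degrees(q[2]).round(1),e.round(2),"handle",hm.round(4))
    if n=="B": print(delta([q[0],q[1],.10],down(q[2]+np.pi)))
    if n=="A": print(delta([q[0],q[1],.10],down(q[2]+np.pi)))
E
```

```text
A [ 0.5903 -0.1889 -1.41  ] -80.8 0.83 handle [ 0.5878 -0.1909  0.043 ]
(array([ 0.02, -0.06, -9.11]), array([0.1112, 0.0907, 0.1773]))
B [ 0.4453 -0.1515 -1.2475] -71.5 1.43 handle [ 0.4468 -0.1537  0.043 ]
(array([  0.02,  -0.06, -18.42]), array([ 0.1489, -0.0542,  0.1774]))
C [ 0.4166 -0.2523 -1.2565] -72.0 2.25 handle [ 0.4184 -0.2509  0.043 ]
```

```bash
python3 - <<'E'
from jig import *
print(delta([.589,-.27,.18],down(np.pi/2)))
p=np.array([.589,-.27,.18]);print(delta([.545,0.0,.20],RT,p,down(np.pi/2)))
E
```

```text
(array([ 0.01, -0.06,  0.1 ]), array([0.0302, 0.0893, 0.0973]))
(array([ 0.  ,  0.  , -1.15]), array([ 0.27 , -0.044, -0.02 ]))
```

Call:
play_rows:
  plan: [0, 0, 0, 0.03, 0.0893, 0.097, 0.6, 0, 0, 0, 0.03, 0.0893, 0.097, 0.6, 0, 0, 0, 0.03, 0.0893, 0.097, 0.6, 0, 0, 0, 0.03, 0.0893, 0.097, 0.6, 0, 0, 0, 0.03, 0.0893, 0.097, 0.6]

```text
clock: 24.65
position: [0.5883, -0.2728, 0.1822]
ee_rot: [0.708, 0.707, 0.001, 0.001]
ft_force: [-0.4, 0.5, 0.5]
grip_width: 0.601
grasp_force: 0.0
```

```bash
python3 - <<'E'
from h import *
m=viewer.camera_model("wrist"); np.save("m3.npy",m,allow_pickle=True);cv2.imwrite("pics/lidA.png",viewer.camera("wrist")[:,:,::-1])
E
```

Call:
play_rows:
  plan: [0, 0, -1.15, 0.1, -0.016, -0.02, 0.6, 0, 0, -1.15, 0.27, -0.044, -0.02, 0.6, 0, 0, -1.15, 0.27, -0.044, -0.02, 0.6, 0, 0, -1.15, 0.27, -0.044, -0.02, 0.6, 0, 0, -1.15, 0.27, -0.044, -0.02, 0.6, 0, 0, -1.15, 0.27, -0.044, -0.02, 0.6, 0, 0, -1.15, 0.27, -0.044, -0.02, 0.6, 0, 0, -1.15, 0.27, -0.044, -0.02, 0.6]

```text
clock: 25.7
position: [0.5448, -0.0036, 0.2007]
ee_rot: [0.701, 0.713, 0.0, 0.0]
ft_force: [-0.8, -0.6, 0.5]
grip_width: 0.6
grasp_force: 0.0
```

```bash
python3 - <<'E'
from jig import *
m=viewer.camera_model("wrist"); np.save("m4.npy",m,allow_pickle=True);im=viewer.camera("wrist")[:,:,::-1].copy();cv2.imwrite("pics/tub.png",im)
a=cv2.imread("pics/lidA.png"); m3=np.load("m3.npy",allow_pickle=True).item()
W=lambda x,y,z: np.array([*(J+ex*x/1e3+ey*y/1e3),z/1e3])
print("lid",[proj(m3,[.589+a_,-.19+b,.017],"wrist").round(0) for a_ in(-.06,.06) for b in(-.05,.05)])
print("tub",[proj(m,W(x,y,56),"wrist").round(1) for x in(27,105) for y in(-54,54)],"blk",[proj(m,W(22,y,102),"wrist").round(1) for y in(-58,58)])
E
```

```text
lid [array([195., 145.]), array([194.,  45.]), array([315., 144.]), array([316.,  45.])]
tub [array([197. ,  48.7]), array([315.4,  48.5]), array([198., 132.]), array([315. , 131.7])] blk [array([180.8,  31.7]), array([331.9,  31.4])]
```

```bash
python3 - <<'E'
import cv2,numpy as np
a=cv2.imread("pics/lidA.png")[30:160,175:335];b=cv2.imread("pics/tub.png")[10:150,175:340]
f=lambda x,s:cv2.resize(x,None,fx=s,fy=s,interpolation=cv2.INTER_CUBIC)
a=f(a,2.5)[:325,:400]; b=f(b,2.4)[:336,:396]
c=np.zeros((600,800,3),np.uint8);c[:a.shape[0],:400]=a;c[:b.shape[0],400:796]=b
cv2.imwrite("pics/m5.png",cv2.convertScaleAbs(c[:340],alpha=1.6,beta=15))
E
```

```text
(no output)
```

View pics/m5.png

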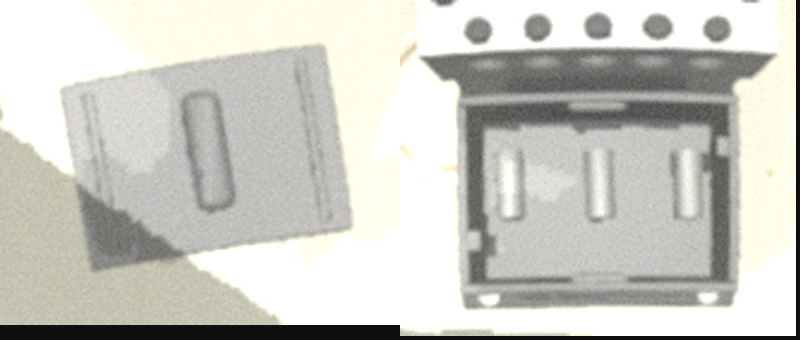

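The left half shows lid A, corners (62,87), (326,43), (353,228), (92,270). The right half shows the tub, rim corners (460,98), (739,96), (738,288), (465,290), with three dowels inside.

```bash
python3 - <<'E'
from fit2 import *
m3=np.load("m3.npy",allow_pickle=True).item();m4=np.load("m4.npy",allow_pickle=True).item()
q,e=lidfit(m3,[(175+u/2.5,30+v/2.5) for u,v in [(62,87),(326,43),(353,228),(92,270)]],1)
print("A",q.round(4),np.degrees(q[2]),e,"handle",world(m3,175+209/2.5,30+152/2.5,.043,"wrist").round(4))
w=np.array([world(m4,175+(u-400)/2.4,10+v/2.4,.056,"wrist") for u,v in [(460,98),(739,96),(738,288),(465,290)]])
print(w.round(4)); c=w.mean(0);print("tub centre",c.round(4),"expected",J+ex*.066)
d=w[1]-w[0]+w[2]-w[3]; print("yaw y",np.degrees(np.arctan2(d[1],d[0])),"size",np.linalg.norm(w[1]-w[0]),np.linalg.norm(w[3]-w[0]))
w=np.array([world(m4,175+(u-400)/2.4,10+v/2.4,.102,"wrist") for u,v in [(420,56),(776,51)]]);print("block edge",w.round(4),"exp",J+ex*.022-ey*.058,J+ex*.022+ey*.058)
print(delta([q[0],q[1],.10],down(q[2]+np.pi)))
E
```

```text
A [ 0.5922 -0.1884 -1.4109] -80.83731494528709 1.2188589652129451 handle [ 0.5921 -0.1894  0.043 ]
[[0.4929 0.1181 0.056 ]
 [0.5989 0.121  0.056 ]
 [0.6003 0.046  0.056 ]
 [0.4955 0.0433 0.056 ]]
tub centre [0.5469 0.0821 0.056 ] expected [0.54481967 0.08231319]
yaw y 1.5078110926580612 size 0.10596790004306611 0.07482203780796515
block edge [[0.488  0.1236 0.102 ]
 [0.6017 0.1275 0.102 ]] exp [0.48595149 0.12514469] [0.60192829 0.12746411]
(array([ 0.02,  0.  , -8.15]), array([-0.1858,  0.0442,  0.1006]))
```

Call:
play_rows:
  plan: [0, 0, -8.1, -0.1, 0.022, 0.03, 0.6, 0, 0, -8.1, -0.186, 0.0445, 0.06, 0.6, 0, 0, -8.1, -0.186, 0.0445, 0.1, 0.6, 0, 0, -8.1, -0.186, 0.0445, 0.12, 0.6, 0, 0, -8.1, -0.186, 0.0445, 0.12, 0.6, 0, 0, -8.1, -0.186, 0.0445, 0.12, 0.6, 0, 0, -8.1, -0.186, 0.0445, 0.12, 0.6]

```text
clock: 26.62
position: [0.594, -0.186, 0.0819]
ee_rot: [0.647, 0.762, 0.001, 0.001]
ft_force: [0.4, 0.2, -0.4]
grip_width: 0.601
grasp_force: 0.0
```

```bash
python3 - <<'E'
from h import *
print(delta([.592,-.189,.035],down(-1.4109+np.pi)))
E
```

```text
(array([ 0.14, -0.  ,  0.17]), array([-0.0027, -0.0026,  0.0469]))
```

Call:
play_rows:
  plan: [0, 0, 0, -0.0025, -0.002, 0.02, 0.6, 0, 0, 0, -0.0025, -0.002, 0.035, 0.6, 0, 0, 0, -0.0025, -0.002, 0.0455, 0.6, 0, 0, 0, -0.0025, -0.002, 0.0455, 0.6, 0, 0, 0, -0.0025, -0.002, 0.0455, 0.3, 0, 0, 0, -0.0025, -0.002, 0.0455, 0, 0, 0, 0, -0.0025, -0.002, 0.0455, 0, 0, 0, 0, -0.0025, -0.002, 0.0455, 0, 0, 0, 0, -0.0025, -0.002, 0.0455, 0, 0, 0, 0, -0.0025, -0.002, 0.0455, 0, 0, 0, 0, -0.0025, -0.002, 0.0455, 0]
  squeeze: 80

```text
clock: 28.0
position: [0.5919, -0.1899, 0.0356]
ee_rot: [0.648, 0.762, 0.0, 0.0]
ft_force: [-0.7, 0.4, 6.1]
grip_width: 0.144
grasp_force: 79.6
```

```bash
python3 - <<'E'
from jig import *
o=status.get_obs();p=o["position"];R=Ro.from_quat(o["ee_rot"]);print(R.inv().apply(np.array([.5922,-.189,p[2]])-p).round(4))
print(delta([.546,.082,.15],RT),delta([.546,.082,.0985],RT))
E
```

```text
[0.0008 0.0005 0.    ]
(array([0.07, 0.01, 8.11]), array([ 0.2757, -0.0014, -0.1145])) (array([0.07, 0.01, 8.11]), array([ 0.2757, -0.0015, -0.063 ]))
```

Call:
play_rows:
  plan: [0, 0, 0, 0, 0, -0.05, 0, 0, 0, 0, 0, 0, -0.1145, 0, 0, 0, 4, 0.05, 0, -0.1145, 0, 0, 0, 8.1, 0.1, 0, -0.1145, 0, 0, 0, 8.1, 0.15, 0, -0.1145, 0, 0, 0, 8.1, 0.2, 0, -0.1145, 0, 0, 0, 8.1, 0.25, 0, -0.1145, 0, 0, 0, 8.1, 0.275, -0.0015, -0.1145, 0, 0, 0, 8.1, 0.275, -0.0015, -0.1145, 0, 0, 0, 8.1, 0.275, -0.0015, -0.09, 0, 0, 0, 8.1, 0.275, -0.0015, -0.07, 0, 0, 0, 8.1, 0.275, -0.0015, -0.07, 0, 0, 0, 8.1, 0.275, -0.0015, -0.07, 0]

```text
clock: 29.62
position: [0.5461, 0.0808, 0.1054]
ee_rot: [0.7, 0.714, 0.0, 0.0]
ft_force: [-1.0, -0.2, 0.8]
grip_width: 0.145
grasp_force: 78.8
```

```bash
python3 - <<'E'
from jig import *
print(delta([.546,.0812,.0905],RT),status.get_obs()["ft_force"])
E
```

```text
(array([ 0.03,  0.01, -0.05]), array([ 0.0004, -0.0001,  0.0149])) [-1.0470141  -0.19641191  0.75626461]
```

Call:
play_rows:
  plan: [0, 0, 0, 0.0004, 0, 0.006, 0, 0, 0, 0, 0.0004, 0, 0.01, 0, 0, 0, 0, 0.0004, 0, 0.013, 0, 0, 0, 0, 0.0004, 0, 0.015, 0, 0, 0, 0, 0.0004, 0, 0.016, 0, 0, 0, 0, 0.0004, 0, 0.016, 0]

```text
clock: 30.38
position: [0.546, 0.0815, 0.0892]
ee_rot: [0.7, 0.714, 0.0, 0.0]
ft_force: [-0.7, -3.2, 2.8]
grip_width: 0.142
grasp_force: 79.5
```

Call:
play_rows:
  plan: [0, 0, 0, -0.0005, 0, 0.001, 0, 0, 0, 0, -0.001, 0, 0.002, 0, 0, 0, 0, -0.001, 0, 0.003, 0, 0, 0, 0, -0.001, 0, 0.003, 0]

```text
clock: 30.88
position: [0.5467, 0.0808, 0.0868]
ee_rot: [0.7, 0.714, 0.001, 0.001]
ft_force: [-0.5, -2.9, 7.4]
grip_width: 0.144
grasp_force: 80.2
```

Call:
play_rows:
  plan: [0, 0, 0, 0, 0, 0.002, 0, 0, 0, 0, 0, 0, 0.004, 0, 0, 0, 0, 0, 0, 0.005, 0, 0, 0, 0, 0, 0, 0.005, 0]
  squeeze: 110

```text
clock: 31.38
position: [0.5449, 0.0806, 0.0799]
ee_rot: [0.7, 0.714, -0.001, -0.0]
ft_force: [2.8, -2.7, -10.7]
grip_width: 0.134
grasp_force: 108.2
```

Call:
play_rows:
  plan: [0, 0, 0, 0, 0, 0.002, 0, 0, 0, 0, 0, 0, 0.004, 0, 0, 0, 0, 0, 0, 0.004, 0, 0, 0, 0, 0, 0, 0.004, 0]

```text
clock: 31.88
position: [0.5451, 0.0809, 0.0785]
ee_rot: [0.7, 0.714, -0.0, -0.002]
ft_force: [-14.1, -2.7, 26.4]
grip_width: 0.138
grasp_force: 113.5
```

Call:
play_rows:
  plan: [0, 0, 0, 0, 0, -0.003, 0, 0, 0, 0, 0, 0, -0.003, 0.2, 0, 0, 0, 0, 0, -0.003, 0.5, 0, 0, 0, 0, 0, -0.003, 0.5, 0, 0, 0, 0, 0, -0.003, 0.5, 0, 0, 0, 0, 0, -0.05, 0.5, 0, 0, 0, 0, 0, -0.1, 0.5, 0, 0, 0, 0, 0, -0.15, 0.5, 0, 0, 0, -0.06, 0, -0.17, 0.5, 0, 0, 0, -0.085, 0, -0.17, 0.5, 0, 0, 0, -0.085, 0, -0.17, 0.5]

```text
clock: 33.25
position: [0.5473, -0.0066, 0.2473]
ee_rot: [0.701, 0.713, 0.0, 0.0]
ft_force: [-0.2, -0.1, 0.0]
grip_width: 0.5
grasp_force: 0.0
```

```bash
python3 - <<'E'
from jig import *
o=status.get_obs();print(o["position"])
m=viewer.camera_model("wrist")
W=lambda z:[proj(m,np.array([*(np.array([.546,.082])+ex*x/1e3+ey*y/1e3),z/1e3]),"wrist") for x in(-38,38) for y in(-53,53)]
print("flange top home z60",np.round(W(60),1).tolist(),"catch z69",np.round(W(69),1).tolist())
w=viewer.camera("wrist")[10:170,160:350,::-1]
a=cv2.resize(w,(475,400),interpolation=cv2.INTER_CUBIC)
b=cv2.resize(viewer.camera("side")[195:240,245:295,::-1],(320,400),interpolation=cv2.INTER_CUBIC)
cv2.imwrite("pics/f1.png",cv2.convertScaleAbs(np.hstack([a,b]),alpha=1.5,beta=10))
E
```

```text
[ 0.54733759 -0.00659097  0.24732425]
flange top home z60 [[204.1, 55.3], [305.0, 54.8], [205.0, 125.8], [304.9, 125.3]] catch z69 [[202.6, 53.8], [306.4, 53.2], [203.5, 126.2], [306.3, 125.7]]
```

View pics/f1.png

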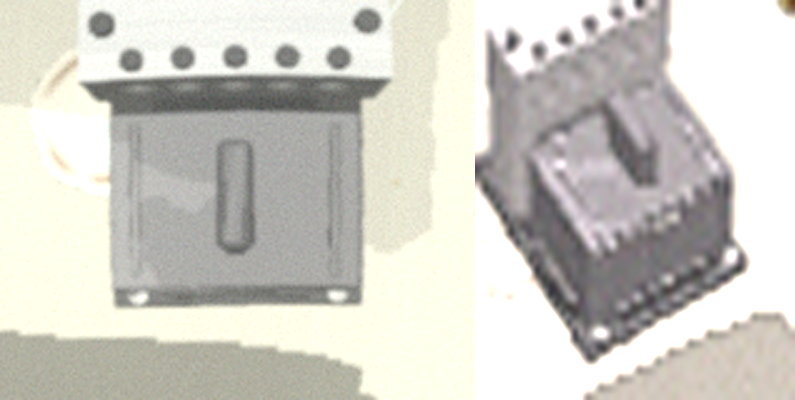

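The lid sits flush on the rim (left: flange (112-360, 110-290); right: no gap). As a check I press on the handle with the fingers shut: at home it should touch at TCP z ≈ 0.100, on the catches at 0.109.

Call:
play_rows:
  plan: [0, 0, 0, 0.045, 0, 0.0, 0, 0, 0, 0, 0.0885, 0, 0.05, 0, 0, 0, 0, 0.0885, 0, 0.1, 0, 0, 0, 0, 0.0885, 0, 0.13, 0, 0, 0, 0, 0.0885, 0, 0.138, 0, 0, 0, 0, 0.0885, 0, 0.143, 0, 0, 0, 0, 0.0885, 0, 0.143, 0, 0, 0, 0, 0.0885, 0, 0.143, 0]

```text
clock: 34.35
position: [0.5462, 0.0846, 0.1049]
ee_rot: [0.7, 0.714, 0.001, 0.0]
ft_force: [-0.2, 0.2, -0.3]
grip_width: 0.0
grasp_force: 0.0
```

Call:
play_rows:
  plan: [0, 0, 0, 0, 0, 0.003, 0, 0, 0, 0, 0, 0, 0.006, 0, 0, 0, 0, 0, 0, 0.008, 0, 0, 0, 0, 0, 0, 0.008, 0]

```text
clock: 34.85
position: [0.5463, 0.0846, 0.0998]
ee_rot: [0.7, 0.714, 0.001, -0.001]
ft_force: [-22.1, -2.0, 54.4]
grip_width: -0.004
grasp_force: 27.1
```

Call:
play_rows:
  plan: [0, 0, 0, 0, 0, -0.02, 0, 0, 0, 0, 0, 0, -0.08, 0, 0, 0, 0, 0, 0, -0.14, 0, 0, 0, 0, -0.06, 0, -0.18, 0.3, 0, 0, 0, -0.12, 0, -0.2, 0.3, 0, 0, 0, -0.18, 0, -0.2, 0.3, 0, 0, 0, -0.24, 0, -0.2, 0.3, 0, 0, 0, -0.24, 0, -0.2, 0.3, 0, 0, 0, -0.24, 0, -0.2, 0.3]

```text
clock: 35.98
position: [0.5504, -0.1559, 0.2958]
ee_rot: [0.7, 0.714, -0.0, -0.0]
ft_force: [-0.2, 0.5, -0.4]
grip_width: 0.298
grasp_force: 0.0
```

```bash
python3 - <<'E'
from h import *
cv2.imwrite("pics/fin.png",cv2.resize(viewer.camera("side")[150:320,190:360,::-1],(600,600),interpolation=cv2.INTER_CUBIC))
E
```

```text
(no output)
```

View pics/fin.png

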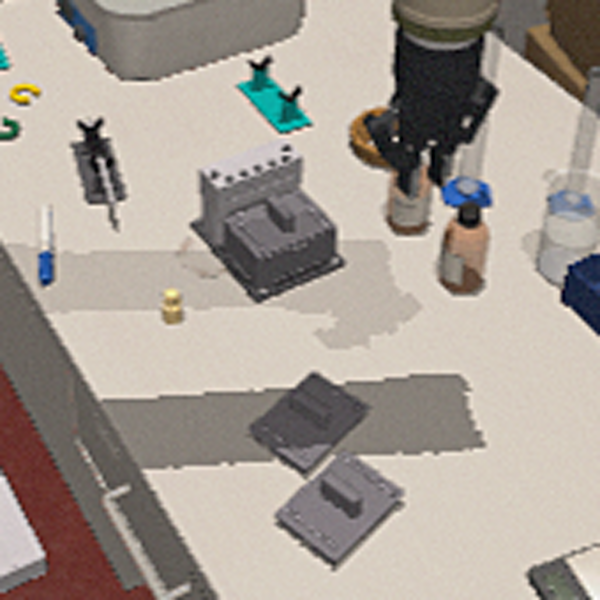

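The lid is on flush at (285,240), the drift is in its cradle at (100,175), and the other lids lie flat at (310,420) and (340,505). The bottles and the weight have not moved.

```bash
python3 -c "
from workcell import manip
print(manip.hand_in())"
```

```text
the job is handed in; nothing more can be done
None
```

The job is handed in: I drove out the three dowels found and saw them in the tub, laid the drift back in its cradle, and snapped the first lid I tried fully home; the other lids lie flat, and the bottles and weight were not touched.

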